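# Clear the clamp bar off the drilling nest and load the blank

## Task

A steel clamp bar has been left lying across the round nest of the drilling fixture. First move the bar into the shallow grey tray so that it lies flat on the tray's floor, then load the large stepped aluminium blank (wide foot, one narrower neck) into the nest: upright, foot down, standing on the nest's floor.

Things in the scene. Friction and masses are not known exactly. Their poses are not given: they have to be found in the camera images.
- bar_center (a point): Centre of the loose steel clamp bar: a solid rectangular bar 130 mm long (its x axis), 24 mm wide (y) and 22 mm high (z), with a dark flat slot marked on its top, about 0.3 to 0.6 kg. At the start it lies flat across the rim of the nest, roughly over its centre, its middle 11 mm above the rim, free to lift off.
- blank_center (a point): Centre (37.5 mm above the foot) of the loose turned blank; z is its axis, up. 75 mm tall: foot 44 mm diameter, 30 mm high; neck 28 mm diameter, 45 mm high; about 0.2 kg. It stands in the middle of the table in a row along the table's x with two unwanted turned parts, 45 mm or more between them: a plain 44 mm cylinder 62 mm tall, and a smaller stepped one 45 mm tall.
- nest_floor (a point): Centre of the nest's floor, on the fixed drilling fixture; z up. The fixture is a dark steel plate 140 x 140 mm, 10 mm thick; on it stands a steel ring 66 mm inside diameter, 78 mm outside, its rim 18 mm above this point. The floor is the plate's top, 10 mm above the table.
- tray_floor (a point): Centre of the inner floor of the fixed, empty, open grey plastic tray, 5 mm above the table; z up. The tray is 220 mm along its x axis, 160 mm along y, 35 mm high over all; walls 5 mm, rim 30 mm above this point. Tray and fixture stand on opposite sides of the table, either way round.
There are look-alikes about, which are no part of the job. Of the things like the part that bears bar_center, leave any that is orange; of the rest the smaller one is meant. What is shaped like the part that bears blank_center but purple is not meant.

How it is judged:
On the way:
1. the bar lies flat in the tray, let go, while the blank is not yet in the nest (x of bar_center in the frame of tray_floor between -0.1 and 0.1 m and y of bar_center in the frame of tray_floor between -0.07 and 0.07 m and z of bar_center in the frame of tray_floor below 0.018 m and contact force between bar and the fingers below 0.1 N and horizontal distance between blank_center and nest_floor above 0.06 m), for 0.2 s.
At the end, for the whole second after the job is handed in: The bar lies flat in the tray (centre at most 18 mm above its floor, within 100 mm in x and 70 mm in y of its centre); the blank stands foot down in the nest: centre within 15 mm of its axis, 32 to 43 mm above its floor, tilted under 10 degrees; both at rest (x of bar_center in the frame of tray_floor between -0.1 and 0.1 m and y of bar_center in the frame of tray_floor between -0.07 and 0.07 m and z of bar_center in the frame of tray_floor below 0.018 m and horizontal distance between blank_center and nest_floor below 0.015 m and z of blank_center in the frame of nest_floor between 0.032 and 0.043 m and angle between blank_center's own z axis and vertical below 0.17 rad and linear speed of each of blank, bar below 0.02 m/s); the robot touches nothing.
It also fails if it takes over 58 s, if anything falls off the work surface, if the arm or the gripper's body presses on something with over 40 N, if the wrist force passes 120 N, or if a joint passes its speed limit or range.

## Robot

A 7-joint arm with a two-finger parallel gripper is mounted at the origin on the work surface. World frame = base frame: x ahead of the robot, y to its left, z up, the work surface at z = 0. Lengths are in m, angles in rad, forces in N, time in s.
With the tool pointing down it reaches from about 0.4 to 0.85 m from the base axis. Payload 4.5 kg.
Tool frame: the origin (TCP) lies midway between the tips of the shut fingers; the grasp point (between the pads) lies behind it (ctrl.pinch_z is the z of the grasp point in the tool frame, in m); z points along the fingers, y is the line along which they close (so a half turn about z gives the same grasp; the last joint's range is limited). The gripper opens to 85 mm and grips with 20 to 120 N. Pads are 22 mm wide; open, the fingers measure 114 mm over their backs; the gripper's body (76 mm by 85 mm) begins 54 mm behind the grasp point. The pads swing forward as they close: fully open they stand 13 mm farther back than shut.
Start: joints at [1.188, 0.689, -0.195, 1.565, 0.157, 0.902, -0.215], TCP at [0.253, -0.572, 0.231] pointing down, gripper open.
Joint ranges: [-3.01, 3.01], [-0.46, 2.08], [-1.47, 1.51], [0.13, 2.56], [-1, 4.14], [0.04, 2.09], [-2.66, 2.66]. Speed limits (rad/s): [2.57, 2.57, 3.14, 3.14, 3.14, 3.14, 3.14].

## Interface

Orientations are given as a unit quaternion [w, x, y, z].
In Python, from plant import ctrl, optics gives the robot as it stands. Calls block until the motion is done:
- ctrl.move_pose(position, orientation): joint-space move of the TCP to a pose.
- ctrl.line_to(position, feed=0.15, orientation=None, guard=None): straight line of the TCP; orientation=None keeps the orientation; feed is the mean speed in m/s. With guard (N) it stops when the force on the tool has changed by that much, and returns True; else False.
- ctrl.movej(angles): joint-space move.
- ctrl.gripper_open() and ctrl.grasp(grip_force=None): open the fingers fully, or close them until they stop; grip_force is the grip in N (None keeps the last).
- ctrl.sleep(seconds).
- ctrl.inverse_kinematics(position, orientation): joint angles nearest the present ones, or None.
- ctrl.get_obs(): the state.
- optics.read_camera(name): name is "side" or "top"; returns the picture (400x640x3 uint8, red, green, blue); there is no depth.
- optics.calibration(name): a dict with "vertical_fov" (degrees; the focal length in pixels is half the picture's height over the tangent of half this angle, whatever the lens; pixels are square), "cx", "cy" (the principal point, pixels), "dist" ([k1, k2, p1, p2, k3] as OpenCV has them; the pictures are not rectified), "cam_to_world" (4x4, takes a point from camera to world coordinates). Camera axes: x right, y down, z forward; pixel columns grow to the right and rows downward; lengths in m; the calibration is good to about 2 mm. A picture is of the moment at which its call begins. calibration takes no time and is no camera call.
A pose or a line that the arm cannot do raises ctrl.MotionError and nothing moves.
- ctrl.finish_job(): hands the job in; it is judged then, once.
The state is a dict: "time": time; "joint_positions": joint angles; "joint_vel": joint speeds; "joint_efforts": joint torques, N m; "tcp_pos": TCP position; "ee_rot": TCP orientation; "contact_force": force on the tool from outside, world axes, zero at the start; "torque": the same for the moment, N m; "finger_gap": opening from 0.0 (shut) to 1.0 (fully open); "finger_force": force on a finger pad.
Only numpy, scipy, OpenCV 4.12 (cv2) and the standard library are available. Lean on these libraries where they do the work, as an engineer would, in place of code of your own. Each camera call takes 0.05 s, during which the arm holds its last target. There are 200 camera calls.

## Working session

There is one attempt and no reset: what is moved stays moved. The work goes in short steps, each a Python script; the robot and the scene stay as the last script left them, time stands still between calls to the robot, and variables do not carry over. Pictures are saved under pics/ and viewed, at most 10 in all, crops included, and the job is handed in when it is done.

```bash
mkdir -p pics; ls
python3 - <<'E'
from plant import ctrl, optics
import cv2
for n in("top","side"):
    cv2.imwrite(f"pics/{n}0.png",cv2.cvtColor(optics.read_camera(n),cv2.COLOR_RGB2BGR))
    c=optics.calibration(n);print(n,c)
o=ctrl.get_obs();print(o["time"],o["ee_rot"],o["tcp_pos"],ctrl.pinch_z)
E
```

```text
pics
top {'vertical_fov': 44.48436667075156, 'cx': 318.30204995308776, 'cy': 199.51833553453915, 'dist': array([0.04024236, 0.        , 0.        , 0.        , 0.        ]), 'cam_to_world': array([[ 0.02206223, -0.99040794,  0.13640149,  0.32543564],
       [-0.99975226, -0.02145396,  0.005928  ,  0.0559601 ],
       [-0.00294479, -0.13649848, -0.9906359 ,  1.41905505],
       [ 0.        ,  0.        ,  0.        ,  1.        ]])}
side {'vertical_fov': 53.10268350480029, 'cx': 322.5701621074551, 'cy': 193.09386612265823, 'dist': array([0.01131788, 0.        , 0.        , 0.        , 0.        ]), 'cam_to_world': array([[-0.95722886, -0.22375082,  0.18343524,  0.32251174],
       [-0.28926558,  0.72652217, -0.62329043,  0.60463877],
       [ 0.00619197, -0.64969309, -0.7601714 ,  0.73226372],
       [ 0.        ,  0.        ,  0.        ,  1.        ]])}
0.1 [-8.06954786e-04  9.78356998e-01  2.06922385e-01 -2.42876700e-04] [ 0.25272095 -0.57098118  0.2305617 ] -0.0187
```

View pics/top0.png

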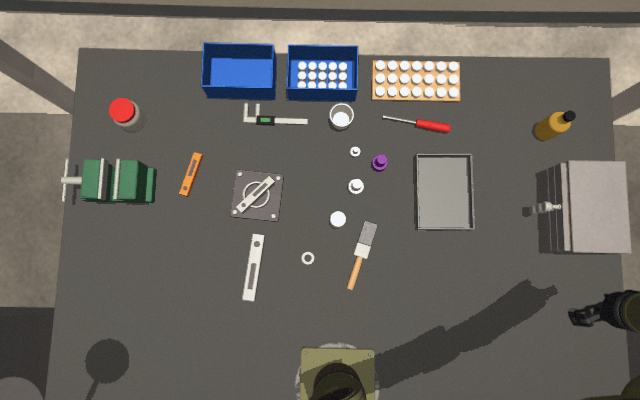

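View pics/side0.png

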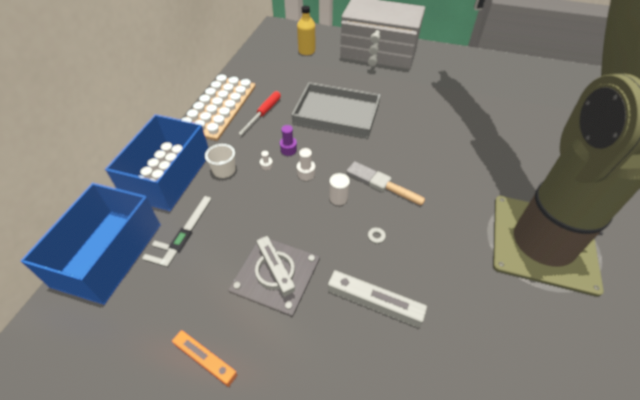

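Top view: fixture at about (257,196) with the smaller steel bar across it, tray (445,192), blank (356,186) between the cylinder (338,219) and the small stepped part (355,152), and a purple decoy (380,162). The side view agrees: bar (275,265), blank (306,165), tray (337,108). Next I'll write helpers and make a zoomed composite.

```bash
cat > h.py <<'E'
from plant import ctrl, optics
import cv2, numpy as np
def K(n):
    c=optics.calibration(n); f=200/np.tan(np.radians(c["vertical_fov"]/2))
    return np.array([[f,0,c["cx"]],[0,f,c["cy"]],[0,0,1.]]),np.array(c["dist"]),np.array(c["cam_to_world"])
def ray(n,p):
    k,d,T=K(n); u=cv2.undistortPoints(np.array(p,float).reshape(1,1,2),k,d).ravel()
    return T[:3,3],T[:3,:3]@[u[0],u[1],1]
def onz(n,p,z):
    o,v=ray(n,p); return o+v*(z-o[2])/v[2]
def proj(n,P):
    k,d,T=K(n); R=T[:3,:3].T
    return cv2.projectPoints(np.array(P,float).reshape(-1,1,3),cv2.Rodrigues(R)[0],-R@T[:3,3],k,d)[0].reshape(-1,2)
def quat(a): # tool down, closing line (tool y) at angle a from world x
    y=np.array([np.cos(a),np.sin(a),0]);z=np.array([0,0,-1.]);x=np.cross(y,z)
    from scipy.spatial.transform import Rotation as R
    q=R.from_matrix(np.c_[x,y,z]).as_quat(); return q[[3,0,1,2]]
def shot(n): return cv2.cvtColor(optics.read_camera(n),cv2.COLOR_RGB2BGR)
def crop(im,u,v,w,h,s):
    return cv2.resize(im[v:v+h,u:u+w],None,fx=s,fy=s,interpolation=cv2.INTER_NEAREST)
E
python3 - <<'E'
from h import *
t=cv2.imread("pics/top0.png");s=cv2.imread("pics/side0.png")
a=np.hstack([crop(t,225,165,66,60,6),crop(t,320,140,66,60,6)])
b=np.hstack([crop(s,225,230,99,75,4),crop(s,255,120,99,75,4)])
cv2.imwrite("pics/c.png",np.vstack([a,b[:240]])[:600])
g=cv2.cvtColor(t,cv2.COLOR_BGR2HSV)
# blobs: bright
m=cv2.inRange(g,(0,0,170),(179,60,255))
n,l,st,ce=cv2.connectedComponentsWithStats(m)
for i in range(1,n):
    if st[i,4]>15 and 225<ce[i,0]<480 and 130<ce[i,1]<260: print(st[i],ce[i])
# tray corners & fixture: dark-ish masks
ys=[onz("top",p,.035)for p in((417,154),(472,154),(474,229),(417,229))];print(np.round(ys,3))
E
```

```text
[350 147  11   9  68] [354.88235294 150.86764706]
[236 176  39  36 329] [253.57142857 193.37082067]
[349 179  15  15 155] [356.05806452 185.5483871 ]
[251 190  19  18  43] [262.76744186 201.1627907 ]
[330 211  16  16 195] [337.69230769 218.56410256]
[354 243  17  16 183] [361.83606557 250.2295082 ]
[302 252  12  13  79] [307.41772152 257.62025316]
[[ 0.655 -0.218  0.035]
 [ 0.658 -0.375  0.035]
 [ 0.442 -0.376  0.035]
 [ 0.438 -0.217  0.035]]
```

View pics/c.png

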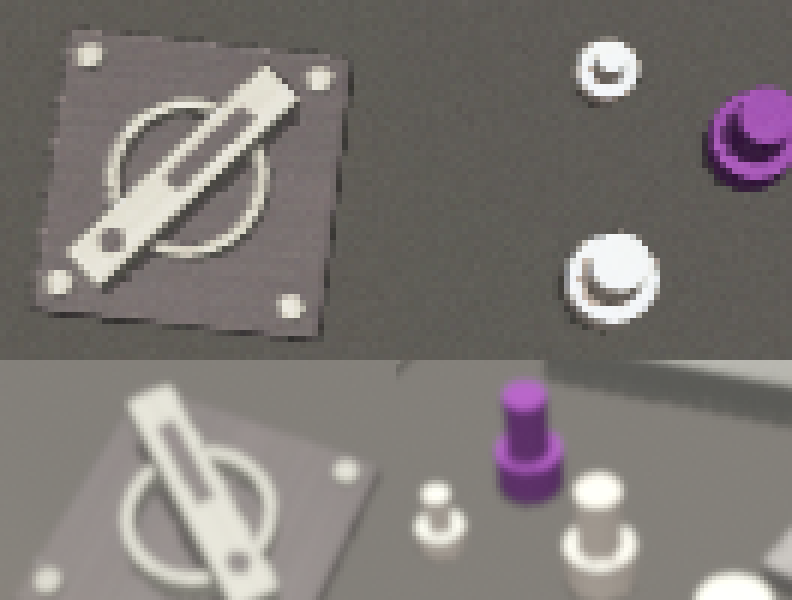

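The composite shows the bar corners at crop (268,66), (298,97), (100,288), (66,250) and the ring circle centred at about (188,178). The blank foot is a circle centred at (612,279) and the neck top is at (620,262).

Run:
```python
from h import *
L=lambda x,y:(x/6-.5+225,y/6-.5+165); R=lambda x,y:((x-396)/6-.5+320,y/6-.5+140)
C=[onz("top",L(*p),.05)for p in((268,66),(298,97),(100,288),(66,250))]
bc=np.mean(C,0); ax=(C[0]+C[1]-C[2]-C[3])/2
print("bar",bc.round(4),np.linalg.norm(ax).round(4),np.linalg.norm(C[0]-C[1]).round(4),"yaw",np.arctan2(ax[1],ax[0]))
P=[onz("top",L(*p),.01)for p in((72,30),(350,60),(322,340),(36,305))]
print("plate",np.mean(P,0),[np.linalg.norm(P[i]-P[i-1]).round(3)for i in range(4)])
print("ring",onz("top",L(188,178),.028))
print("foot",onz("top",R(612,279),.03),"neck",onz("top",R(620,262),.075))
S=lambda x,y:(x/4-.5+225,(y-360)/4-.5+230);S2=lambda x,y:((x-396)/4-.5+255,(y-360)/4-.5+120)
print("side ring",onz("side",S(199,516),.028),"foot",onz("side",S2(600,544),.03),"neck",onz("side",S2(598,491),.075))
b=np.array([onz("side",S(*p),.05)for p in((127,402),(174,386))]);print("side bar far end",b.mean(0), "top far/near",(C[0]+C[1])/2,(C[2]+C[3])/2)
t=onz("top",(337.7-.0,218.5),.062);print("cyl",t,"small",onz("top",(354.9,151),.03))
```

```text
bar [0.5269 0.2434 0.05  ] 0.1287 0.0207 yaw -0.7814013334996798
plate [0.52893844 0.24306402 0.01      ] [np.float64(0.136), np.float64(0.137), np.float64(0.138), np.float64(0.139)]
ring [0.52860844 0.24416964 0.028     ]
foot [ 0.55825896 -0.04184355  0.03      ] neck [ 0.55879265 -0.04229086  0.075     ]
side ring [0.52727411 0.24456535 0.028     ] foot [ 0.55771242 -0.04403879  0.03      ] neck [ 0.55759881 -0.04369772  0.075     ]
side bar far end [0.57022808 0.19708192 0.05      ] top far/near [0.57256699 0.19804775 0.05      ] [0.48117499 0.2887121  0.05      ]
cyl [0.46009972 0.00888253 0.062     ] small [ 0.66121038 -0.03885943  0.03      ]
```

Both views agree within 2 mm: bar (0.527,0.243), nest (0.528,0.244), blank (0.558,-0.043), tray (0.548,-0.297). I'll grip the bar with the fingertips kept above the ring rim, because the open fingers stand outside the ring.

```bash
cat >> h.py <<'E'
def best(p,a):
    q0=np.array(ctrl.get_obs()["joint_positions"]); r=[]
    for k in(a,a+np.pi):
        j=ctrl.inverse_kinematics(p,quat(k))
        if j is not None: r.append((np.abs(np.array(j)-q0).max(),k))
    return quat(min(r)[1])
def st(s):
    o=ctrl.get_obs();print(s,round(o["time"],1),np.round(o["tcp_pos"],4),"gap",round(float(o["finger_gap"]),3),"F",np.round(o["contact_force"],1),"ff",o["finger_force"],flush=True)
E
python3 - <<'E'
from h import *
x,y=.527,.2434
q=best([x,y,.2],.79); ctrl.move_pose([x,y,.2],q); st("above")
ctrl.line_to([x,y,.06],.15)
print(ctrl.line_to([x,y,.031],.04,guard=8)); st("down")
ctrl.grasp(70); st("grip")
ctrl.line_to([x,y,.2],.12); st("up")
cv2.imwrite("pics/g1.png",crop(shot("side"),180,120,200,150,4))
E
```

```text
above 3.1 [0.5276 0.2422 0.1999] gap 0.997 F [-0.2  0.1  0.2] ff 0.0
False
down 5.1 [0.5271 0.2435 0.0311] gap 1.002 F [-0.6  0.6 -0.1] ff 0.0
grip 5.7 [0.5268 0.2432 0.0313] gap 0.259 F [-1.6 -1.2  4.5] ff 69.41213250160217
up 7.2 [0.5266 0.243  0.1992] gap 0.262 F [-0.3 -0.5 -5.1] ff 68.72723579406738
```

View pics/g1.png

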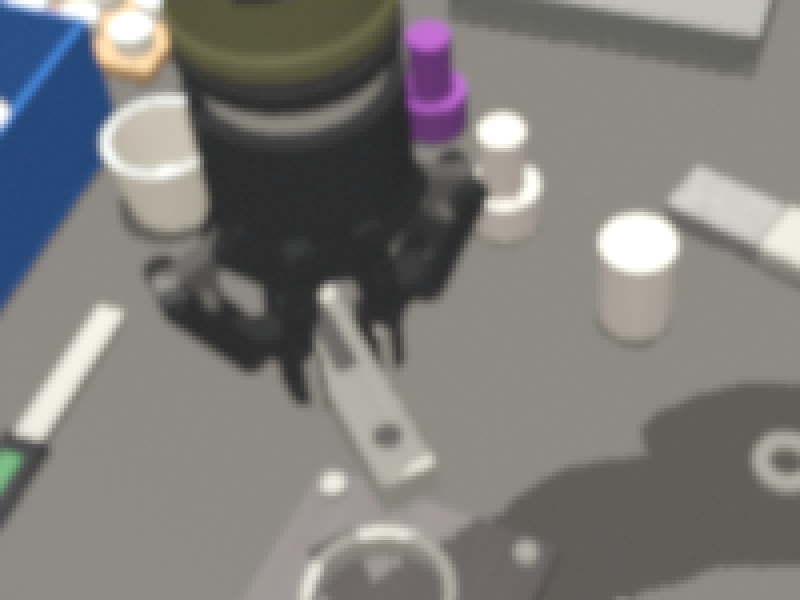

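The bar is held (about 5 N, gap 0.26), sits roughly level between the fingers, and the ring is clear. Next is the tray.

Run:
```python
from h import *
x,y=.548,-.297
q=best([x,y,.2],np.pi/2); ctrl.move_pose([x,y,.2],q); st("above")
ctrl.line_to([x,y,.04],.13)
print(ctrl.line_to([x,y,.006],.03,guard=6)); st("down")
ctrl.gripper_open(); ctrl.sleep(.2)
ctrl.line_to([x,y,.2],.2); st("up")
x,y=.558,-.043
q=best([x,y,.2],np.pi/2); ctrl.move_pose([x,y,.2],q); st("blank")
t=shot("top");s=shot("side")
cv2.imwrite("pics/p.png",np.hstack([crop(t,330,130,150,120,3)[:,:450],crop(s,270,70,116,120,3)]))
```

```text
above 9.2 [ 0.549  -0.2948  0.1999] gap 0.263 F [ 0.8  1.2 -4. ] ff 68.72007250785828
True
down 11.6 [ 0.5477 -0.2968  0.0084] gap 0.258 F [-0.   0.3  4.9] ff 69.73607540130615
up 13.5 [ 0.5472 -0.2966  0.1989] gap 0.999 F [-0.7 -0.1  0.3] ff 0.0
blank 14.5 [ 0.558  -0.0453  0.1997] gap 0.997 F [-0.  -0.1  0.2] ff 0.0
```

View pics/p.png

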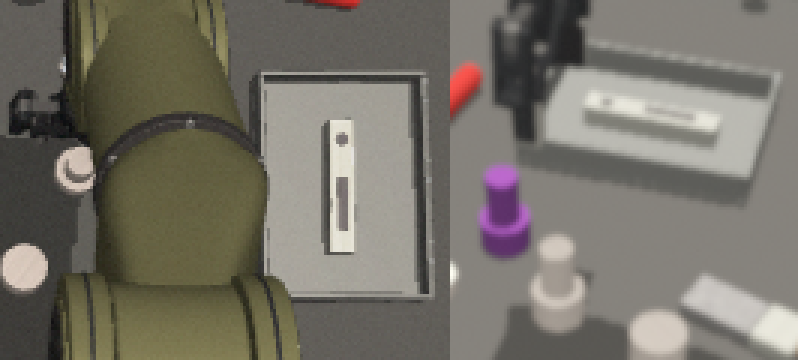

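The bar lies flat in the middle of the tray (crop (342,186)), and the blank is still where I measured it. Now I'll pick up the blank.

Run:
```python
from h import *
x,y=.558,-.043
ctrl.line_to([x,y,.1],.15)
print(ctrl.line_to([x,y,.039],.05,guard=6)); st("down")
ctrl.grasp(40); st("grip")
ctrl.line_to([x,y,.2],.13); st("up")
x,y=.528,.2443
q=best([x,y,.2],np.pi/2); ctrl.move_pose([x,y,.2],q); ctrl.line_to([x,y,.12],.12);st("nest")
cv2.imwrite("pics/n.png",crop(shot("side"),200,150,150,150,4))
```

```text
False
down 16.8 [ 0.5582 -0.043   0.0393] gap 0.999 F [ 0.4 -0.6 -0.9] ff 0.0
grip 17.4 [ 0.5581 -0.0431  0.0391] gap 0.309 F [ 0.3 -0.7  1.8] ff 39.76671874523163
up 18.8 [ 0.5574 -0.043   0.1993] gap 0.312 F [ 0.   0.  -1.9] ff 39.53021585941315
nest 20.7 [0.5287 0.2442 0.1206] gap 0.309 F [ 0.9 -0.1 -2.7] ff 39.53928530216217
```

View pics/n.png

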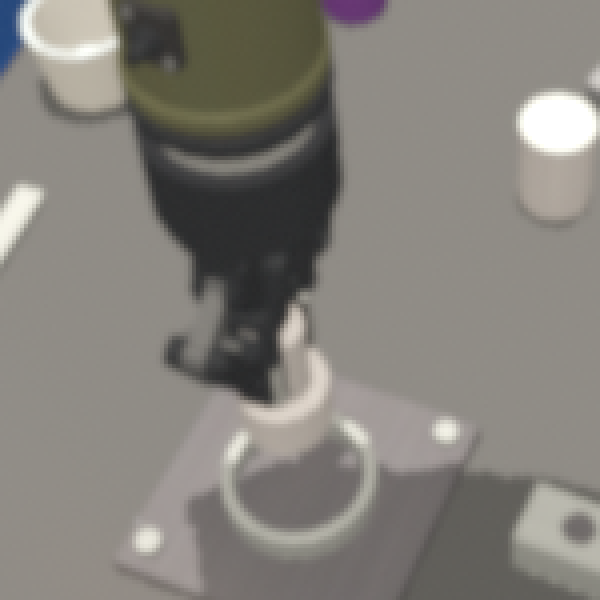

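The blank hangs upright above the ring, with its foot at about (287,415) and the ring at (298,480), so I can lower it.

Run:
```python
from h import *
x,y=.528,.2443
ctrl.line_to([x,y,.07],.1); st("pre")
print(ctrl.line_to([x,y,.046],.025,guard=4)); st("down")
ctrl.sleep(.2); ctrl.gripper_open(); ctrl.sleep(.2)
ctrl.line_to([x,y,.2],.12); st("up")
ctrl.move_pose([.45,.0,.25],best([.45,.0,.25],np.pi/2)); ctrl.sleep(.3); st("away")
t=shot("top");s=shot("side")
cv2.imwrite("pics/f.png",np.hstack([crop(t,225,160,66,70,6),crop(s,225,220,100,105,4)]))
```

```text
pre 21.4 [0.5283 0.2444 0.0703] gap 0.31 F [-0.5 -0.3 -2.3] ff 39.54638957977295
True
down 22.2 [0.5278 0.2442 0.0491] gap 0.308 F [ 0.7 -0.6  4.7] ff 40.112528800964355
up 24.6 [0.5275 0.2441 0.1993] gap 1.002 F [0.1 0.1 0.1] ff 0.0
away 25.9 [0.4503 0.0009 0.2497] gap 0.998 F [-0.5 -0.2 -0.4] ff 0.0
```

View pics/f.png

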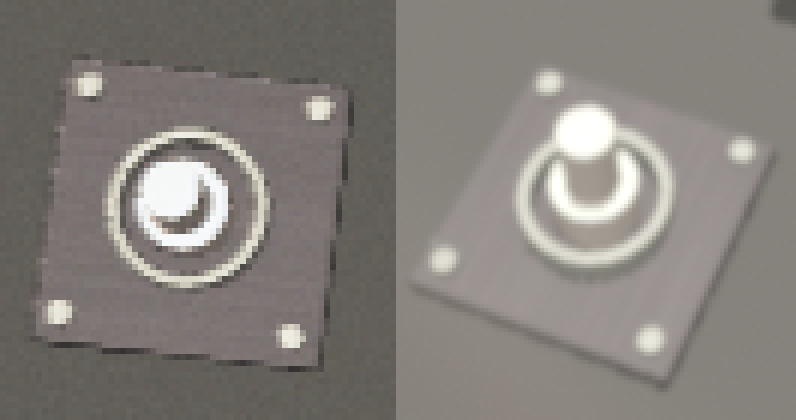

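The blank stands upright inside the ring: foot centre is at about (181,203) against the ring's (188,208), and touchdown came at the expected height (0.049). The gripper is clear, so I'm handing in.

```bash
python3 -c "
from plant import ctrl
print(ctrl.finish_job())"
```

```text
the job is handed in; nothing more can be done
None
```

I handed the job in at about 26 s of the 58 s allowed: the last pictures showed the bar flat in the middle of the tray and the blank upright, foot down, on the nest's floor; the hand-in call returned no verdict.

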